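# Advance the vial carousel three clicks

## Robot

A 6-joint arm with a two-finger parallel gripper is mounted at the origin on a cart in front of the work surface, level with it; the furniture and walls round the work are solid. World frame = base frame: x ahead of the robot, y to its left, z up, the work surface at z = 0. Lengths are in mm, angles in rad, forces in N, time in s.
With the tool pointing down it reaches from about 350 to 875 mm from the base axis. Payload 4.2 kg.
Tool frame: the origin (TCP) lies midway between the tips of the shut fingers; the grasp point (between the pads) lies 19 mm behind it (tcp_to_grasp is the distance from the TCP to the grasp point, in mm); z points along the fingers, y is the line along which they close (so a half turn about z gives the same grasp; the last joint's range is limited). The gripper opens to 85 mm and grips with 20 to 120 N. Pads are 22 mm wide; open, the fingers measure 114 mm over their backs; the gripper's body (76 mm by 85 mm) begins 54 mm behind the grasp point. The pads swing forward as they close: fully open they stand 13 mm farther back than shut.
Start: joints at [-1.018, 0.385, 0.008, 0, -1.194, -0.259], TCP at [181.011, -598.193, 231.312] pointing down, gripper open.
Joint ranges: [-3.14, 3.14], [-1.21, 2.06], [-1.07, 1.41], [-3.16, 2.05], [-2.99, -0.16], [-3.1, 3.1]. Speed limits (rad/s): [2.79, 2.79, 3.14, 3.14, 3.14, 3.14].

## Interface

Orientations are given as a unit quaternion [x, y, z, w].
In Python, from bench import read_state, get_image, job_done, tcp_to_grasp gives the robot as it stands.
- The arm moves only by the tool jog_arm, never from a script. Its argument "plan" is a list of rows, each a list of 3 entries, a list of its own where there are three numbers: the finger opening in mm, from 0 to 85.4, then the shift along the tool's x, y, z as a fraction of full scale, then the turn, a rotation vector about the tool's x, y, z as a fraction of full scale. A call has 1 to 10 rows; each row is the pose to reach, as a shift and turn from the pose commanded when the call began, along the tool's axes at that moment; what a row does not reach only later rows make up. Full scale, the value 1, is 0.1 m for a shift and 60 degrees for a turn. A row lasts 1/8 s, in which the tool goes at most 62.5 mm and 10.7 degrees, less where a joint would pass 70% of its speed; a pose out of reach is approached as far as the arm can. A call with a number of a shift or a turn outside -1 to 1 is refused whole. A call with a gripper value outside its range is refused whole. The fingers move at their own pace and stop on an object; the grip force is fixed at half the most. Time passes only in rows, so rows that repeat a pose let the fingers close. It gives the time, the measured TCP pose, the force, the opening and the grip force at its end, in the units of the state.
- read_state(): the state, without advancing time (a new reading comes with each control period).
- get_image(name): name is "side" or "top" or "wrist"; returns a dict with "img" (400x640x3 uint8, red, green, blue), "range_z" (400x640 float32, mm along the optical axis (not along the pixel's ray), 0 where there is no reading), "intrinsics" (3x3 intrinsics, pixels), "extrinsics" (4x4, takes a point from camera to world coordinates); the wrist camera has in their place "tool_from_camera" (4x4, takes a point from camera to tool coordinates, whose origin is the TCP and whose axes are the flange's). Camera axes: x right, y down, z forward; pixel columns grow to the right and rows downward; lengths in mm; the calibration is good to about 2 mm. A picture is of the moment at which its call begins: read the wrist's pose just before it.
- job_done(): hands the job in; it is judged then, once.
The state is a dict: "clock": time; "joints": joint angles; "joint_vel": joint speeds; "joint_efforts": joint torques, N m; "position": TCP position; "ee_rot": TCP orientation; "contact_force": force on the tool from outside, world axes, zero at the start; "wrist_torque": the same for the moment, N m; "gripper_width": finger opening in mm; "grasp_force": force on a finger pad.
Only numpy, scipy, OpenCV 4.12 (cv2) and the standard library are available. Lean on these libraries where they do the work, as an engineer would, in place of code of your own. Each camera call takes 0.05 s, during which the arm holds its last target. There are 200 camera calls.

## Task

Turn the vial carousel with the blue grip three clicks clockwise, as seen from above, so that its red-capped vial comes to the yellow pointer, and let go of it there resting in its click. Leave the carousel with the black grip at its present click.

Things in the scene. Friction and masses are not known exactly. Their poses are not given: they have to be found in the camera images.
- blue_carousel_grip (a point): centre of the blue bar grip, on the vertical turning axis, 100 mm above the worktop. Bar 44 mm long (point x), 14 thick (point y), 40 high: top 17 mm above this point, underside 23 below, on a round flange 42 mm across whose top is 19 below. Turns with the grip; z up; white mark at its -x end. Round it: disc 124 mm across, vial tops at 66 mm height, pointer post 63 mm high, 79 mm from the axis.
- blue_carousel (a joint): angle of the blue-gripped carousel, rad, growing clockwise seen from above; about 0 at the start, at rest in a click. A click every 0.419 rad (24 degrees, one of 15 vial stations); the detent pulls to the nearest click and takes at most about 0.09 N m to pass. The red-capped vial starts three stations (1.257 rad) short of the yellow pointer.
- black_carousel_grip (a point): centre of the black bar grip of the second carousel, which is of the same build, size and axes as the blue one and is not to be turned
- black_carousel (a joint): angle of the black-gripped carousel in rad, growing clockwise seen from above; about 0 at the start, the same clicks

How it is judged:
By the outcome, as a careful person would: the job done as asked, in the order asked, and still so for the second after the job is handed in, with the robot touching nothing.
It also fails if it takes over 32 s, if anything falls off the work surface, if the arm or the gripper's body presses on something with over 40 N, if the wrist force passes 120 N, or if a joint passes its speed limit or range.

## Working session

There is one attempt and no reset: what is moved stays moved. The work goes in short steps, Python scripts to look and compute and a tool call to move; the robot and the scene stay as the last step left them, time stands still between calls to the robot, and variables do not carry over. Pictures are saved under pics/ and viewed, at most 10 in all, crops included, and the job is handed in when it is done.

Besides the shell and the picture viewer there is one more tool, called after "Request:" as name(argument=value, ...) on one line, values as JSON. jog_arm: Moves the arm, as the interface text tells. Its arguments: {"type":"object","properties":{"plan":{"type":"array"}},"required":["plan"]}

```bash
mkdir -p pics; ls; python3 - <<'E'
from bench import *
import cv2,numpy as np
s=read_state();print(s, tcp_to_grasp)
for n in("top","side"):
    d=get_image(n);cv2.imwrite(f"pics/{n}1.png",d["img"][:,:,::-1]);np.savez(f"{n}.npz",**d);print(n,d["intrinsics"],d["extrinsics"])
E
```

```text
pics
{'clock': 0.0, 'joints': array([-1.01838687e+00,  3.85533770e-01,  6.61766520e-03, -5.08452942e-04,
       -1.19398135e+00, -2.58566288e-01]), 'joint_vel': array([ 0.00131197,  0.0009961 , -0.00033802, -0.00235709,  0.00195381,
       -0.0015243 ]), 'joint_efforts': array([-7.26508715e-04, -3.92285872e+01,  1.88400489e+01,  4.18620408e+00,
       -4.66934434e-03, -5.77477820e-06]), 'position': array([ 180.85110034, -597.65049836,  230.23073304]), 'ee_rot': array([-1.46300712e-01,  9.89239578e-01,  1.05858174e-03, -1.97281354e-04]), 'contact_force': array([-0.57854828,  0.17803596, -0.40925887]), 'wrist_torque': array([ 0.01014831, -0.02945868, -0.00685425]), 'grasp_force': 0.0, 'gripper_width': 85.04367017491118} 18.700000000000003
top [[367.82624763   0.         317.1470134 ]
 [  0.         367.82624763 204.18102487]
 [  0.           0.           1.        ]] [[-2.02119902e-02 -9.96907697e-01  7.59375990e-02  4.65603004e+02]
 [-9.99791906e-01  1.99438210e-02 -4.28819875e-03 -3.18257808e+02]
 [ 2.76045245e-03 -7.60084699e-02 -9.97103351e-01  9.58688107e+02]
 [ 0.00000000e+00  0.00000000e+00  0.00000000e+00  1.00000000e+00]]
side [[430.30900896   0.         315.26097855]
 [  0.         430.30900896 198.59415542]
 [  0.           0.           1.        ]] [[ 9.64063392e-01 -1.18989929e-01  2.37535626e-01  3.16086630e+02]
 [-2.65555038e-01 -4.58159270e-01  8.48275077e-01 -1.04132503e+03]
 [ 7.89295721e-03 -8.80869729e-01 -4.73292955e-01  5.05201233e+02]
 [ 0.00000000e+00  0.00000000e+00  0.00000000e+00  1.00000000e+00]]
```

View pics/top1.png

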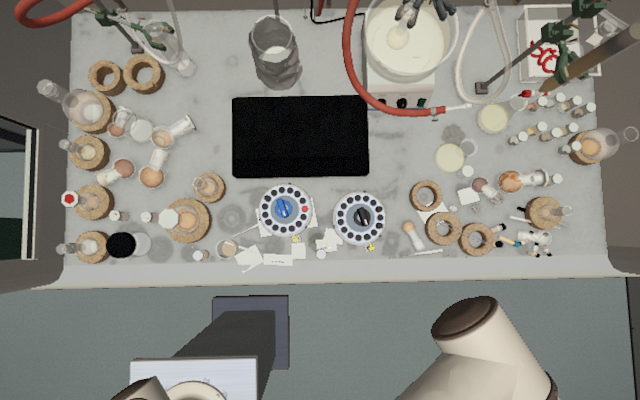

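View pics/side1.png

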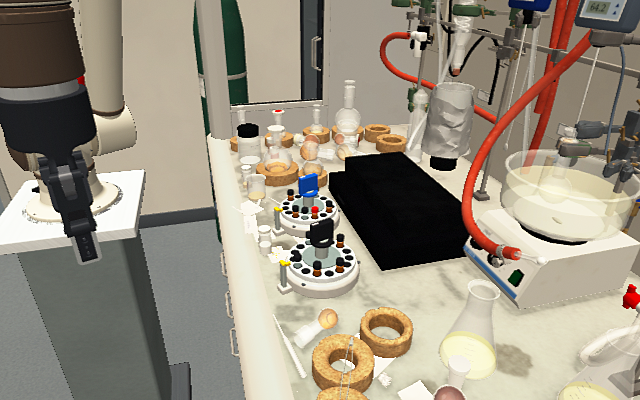

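The top view shows the blue grip at about (284,209), with its red cap at (304,209) and yellow pointer at (295,238). The black grip is at (361,216). Next I'll measure the grip's axis and bar direction.

```bash
cat > h.py <<'E'
import numpy as np,cv2
def pt(d,u,v,z):
    K=d["intrinsics"];E=d["extrinsics"]
    r=E[:3,:3]@np.linalg.solve(K,[u,v,1.]);o=E[:3,3]
    return o+r*(z-o[2])/r[2]
def mask(d,lo,hi,box):
    h=cv2.cvtColor(d["img"],cv2.COLOR_RGB2HSV);m=cv2.inRange(h,lo,hi)
    q=np.zeros_like(m);x0,y0,x1,y1=box;q[y0:y1,x0:x1]=m[y0:y1,x0:x1];return q
def px(m):
    v,u=np.nonzero(m);return u,v
E
python3 - <<'E'
from h import *
d=dict(np.load("top.npz"))
def rep(n,lo,hi,box,z):
    u,v=px(mask(d,lo,hi,box))
    P=np.array([pt(d,a,b,z)[:2] for a,b in zip(u,v)])
    c=P.mean(0);w,V=np.linalg.eigh(np.cov(P.T));print(n,len(u),c,np.sqrt(w),np.degrees(np.arctan2(V[1,1],V[0,1])), 'h',np.median(958-d["range_z"][v,u]))
    return c
rep("blue",(100,120,60),(125,255,255),(255,185,315,238),110)
rep("red",(0,150,100),(8,255,255),(290,195,315,225),66)
rep("yel",(20,130,120),(35,255,255),(285,228,305,248),63)
rep("yel2",(20,130,120),(35,255,255),(355,238,385,255),63)
# depth-based: top of grips
E=d["extrinsics"];K=d["intrinsics"];vv,uu=np.mgrid[0:400,0:640];Z=d["range_z"]
C=np.stack([(uu-K[0,2])/K[0,0]*Z,(vv-K[1,2])/K[1,1]*Z,Z],-1)@E[:3,:3].T+E[:3,3]
for n,b in(("blue",(255,185,315,238)),("black",(335,190,390,245))):
    s=C[b[1]:b[3],b[0]:b[2]].reshape(-1,3);t=s[(s[:,2]>108)&(s[:,2]<130)];w,V=np.linalg.eigh(np.cov(t[:,:2].T))
    print(n,len(t),t.mean(0),np.sqrt(w),np.degrees(np.arctan2(V[1,1],V[0,1])))
# tall things near
i=(C[...,2]>75)&(C[...,0]<560)&(C[...,0]>150)&(C[...,1]<0)&(C[...,1]>-500)&(Z>0)
n,l,st,ce=cv2.connectedComponentsWithStats(i.astype(np.uint8))
for k in range(1,n):
    if st[k,4]>8: print(st[k],C[l==k].mean(0).round(),C[l==k][:,2].max().round())
# upscaled crop
cv2.imwrite("pics/crop1.png",cv2.resize(d["img"][160:270,230:410,::-1],None,fx=4,fy=4,interpolation=cv2.INTER_CUBIC))
E
```

```text
blue 186 [ 524.22855686 -241.80724941] [ 9.86851349 11.3265617 ] -145.74838775552595 h 97.37128
red 20 [ 524.79005878 -290.1849522 ] [2.995282   3.25529859] 153.50098188575873 h 63.227264
yel 3 [ 456.69357763 -266.81911296] [0.9181911  5.52760216] 47.855656746833155 h 60.136414
yel2 6 [ 430.91357103 -447.27800882] [1.72199186 4.06789266] -166.4502931402698 h 62.406677
blue 117 [ 522.93068848 -241.42981303  116.48982705] [ 4.09011438 12.4693709 ] -160.89604420907833
black 122 [ 499.57585823 -427.79212397  115.92105379] [ 4.20096149 12.58176154] -162.66767672370202
[275 199  18  19 253] [ 523. -242.   98.] 121.0
[173 207  20  25 291] [503.  -8. 102.] 144.0
[354 207  17  20 252] [ 499. -426.   99.] 120.0
[ 395  298  107  102 6475] [ 333. -466.  564.] 590.0
```

View pics/crop1.png

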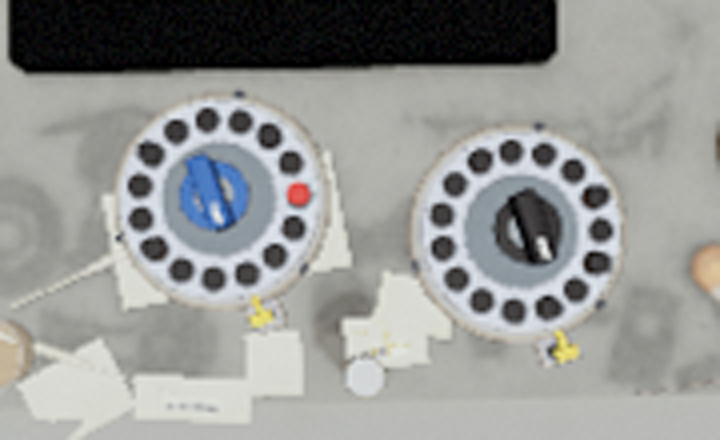

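The blue axis is at about (523,-241.5) with the bar yawed about 19°, white mark toward the robot. The red cap has to move from -88° to -159°, which is the 72° clockwise the task asks for. The tool yaw is already nearly right, so I'll approach high first.

Request:
jog_arm(plan=[[85,[-0.43,0.24,0],[0,0,0]],[85,[-0.86,0.48,0],[0,0,0]],[85,[-0.86,0.48,0],[0,0,0]]])

```text
clock: 0.48
position: [251.1, -525.3, 231.2]
ee_rot: [-0.148, 0.989, 0.0, 0.0]
contact_force: [0.3, -0.8, -0.2]
gripper_width: 84.8
grasp_force: 0.0
```

Request:
jog_arm(plan=[[85,[-0.43,0.24,0],[0,0,0]],[85,[-0.86,0.48,0],[0,0,0]],[85,[-0.86,0.48,0],[0,0,0]]])

```text
clock: 0.85
position: [319.2, -455.1, 231.2]
ee_rot: [-0.148, 0.989, 0.0, -0.0]
contact_force: [-0.5, 0.2, -0.7]
gripper_width: 85.1
grasp_force: 0.0
```

Request:
jog_arm(plan=[[85,[-0.43,0.24,0],[0,0,0]],[85,[-0.86,0.48,0],[0,0,0]],[85,[-0.86,0.48,0],[0,0,0]]])

```text
clock: 1.23
position: [387.4, -384.8, 231.1]
ee_rot: [-0.148, 0.989, 0.0, -0.0]
contact_force: [-0.4, 0.2, 0.4]
gripper_width: 85.0
grasp_force: 0.0
```

Request:
jog_arm(plan=[[85,[-0.43,0.24,0],[0,0,0]],[85,[-0.86,0.48,0],[0,0,0]],[85,[-0.86,0.48,0],[0,0,0]]])

```text
clock: 1.6
position: [455.7, -314.4, 230.9]
ee_rot: [-0.147, 0.989, 0.0, -0.0]
contact_force: [-0.8, -0.4, -1.3]
gripper_width: 85.1
grasp_force: 0.0
```

Request:
jog_arm(plan=[[85,[-0.43,0.24,0.1],[0,0,0]],[85,[-0.86,0.48,0.2],[0,0,0]],[85,[-0.86,0.48,0.2],[0,0,0]],[85,[-0.86,0.48,0.2],[0,0,0]],[85,[-0.86,0.48,0.2],[0,0,0]]])

```text
clock: 2.22
position: [522.2, -245.4, 211.6]
ee_rot: [-0.145, 0.989, -0.0, 0.0]
contact_force: [-0.5, 0.1, 1.5]
gripper_width: 84.8
grasp_force: 0.0
```

```bash
cat >> h.py <<'E'
from scipy.spatial.transform import Rotation as R
def wrist(name):
    from bench import read_state,get_image
    s=read_state();d=get_image("wrist");T=np.eye(4);T[:3,:3]=R.from_quat(s["ee_rot"]).as_matrix();T[:3,3]=s["position"]
    d["extrinsics"]=T@d["tool_from_camera"];cv2.imwrite(f"pics/{name}.png",d["img"][:,:,::-1]);np.savez("wrist.npz",**d)
    return s,d
E
python3 - <<'E'
from h import *
s,d=wrist("w1");print(s["clock"],s["position"],s["ee_rot"],s["joints"])
E=d["extrinsics"];K=d["intrinsics"];vv,uu=np.mgrid[0:400,0:640];Z=d["range_z"]
C=np.stack([(uu-K[0,2])/K[0,0]*Z,(vv-K[1,2])/K[1,1]*Z,Z],-1)@E[:3,:3].T+E[:3,3]
i=(C[...,2]>112)&(C[...,2]<125)&(Z>0)&(np.hypot(C[...,0]-523,C[...,1]+241)<40)
t=C[i]
print(len(t),t.mean(0),t[:,2].max(),cv2.minAreaRect(t[:,:2].astype(np.float32)))
E
```

```text
2.225 [ 522.23252793 -245.38343757  211.62671107] [-1.45304666e-01  9.89386947e-01 -1.19054617e-04  8.93579007e-05] [-1.58550865e-01  3.18107250e-01 -1.43486698e-01  1.93920499e-04
 -1.10896053e+00 -1.12069005e+00]
1003 [ 521.05791587 -242.85456929  117.25172499] 120.12186887512826 ((522.2515869140625, -242.42466735839844), (43.68198013305664, 13.980753898620605), 19.312639236450195)
```

View pics/w1.png

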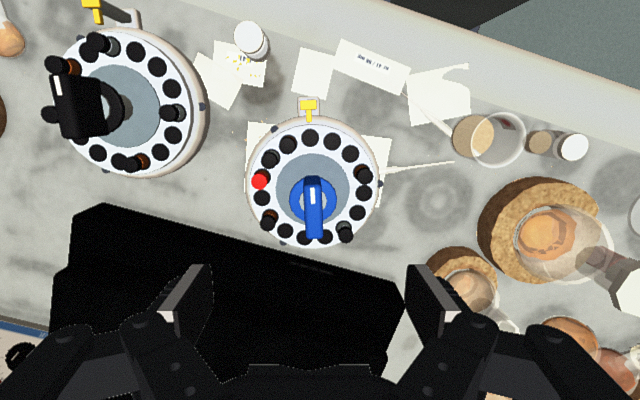

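The wrist view shows the blue bar at (314,207). Its rectangle gives the centre at (522.3,-242.4) and yaw 19.3°. I'll align to that and descend.

Request:
jog_arm(plan=[[85,[-0.01,0.028,0.3],[0,0,-0.043]],[85,[-0.01,0.028,0.6],[0,0,-0.043]],[85,[-0.01,0.028,0.9],[0,0,-0.043]],[85,[-0.01,0.028,1.0],[0,0,-0.043]],[85,[-0.01,0.028,1.0],[0,0,-0.043]],[85,[-0.01,0.028,1.0],[0,0,-0.043]]])

```text
clock: 3.02
position: [524.1, -241.4, 112.8]
ee_rot: [-0.169, 0.986, -0.001, 0.001]
contact_force: [-0.3, -0.3, 0.2]
gripper_width: 84.8
grasp_force: 0.0
```

```bash
python3 - <<'E'
from h import *
s,d=wrist("w2");print(s["clock"],s["position"],s["ee_rot"],s["joints"])
E=d["extrinsics"];K=d["intrinsics"];vv,uu=np.mgrid[0:400,0:640];Z=d["range_z"]
C=np.stack([(uu-K[0,2])/K[0,0]*Z,(vv-K[1,2])/K[1,1]*Z,Z],-1)@E[:3,:3].T+E[:3,3]
m=mask(d,(100,120,60),(125,255,255),(0,0,640,400))>0
t=C[m&(C[...,2]>114)&(C[...,2]<125)&(Z>0)]
r=cv2.minAreaRect(t[:,:2].astype(np.float32))
print(len(t),r, (R.from_quat(s["ee_rot"]).inv().apply([*r[0],0]-s["position"]))[:2], np.degrees(np.arctan2(*R.from_quat(s["ee_rot"]).as_matrix()[[1,0],1])))
E
```

```text
3.025 [ 524.10266049 -241.44347954  112.78341843] [-1.68609528e-01  9.85681943e-01 -6.17304154e-04  1.24661260e-03] [-1.50895217e-01  4.14115022e-01 -2.72320925e-01  5.01169098e-04
 -8.81605294e-01 -1.08138129e+00]
2234 ((522.1701049804688, -242.39308166503906), (43.72331237792969, 13.745367050170898), 19.93317985534668) [ 2.39199855 -0.06858631] 109.41388131094146
```

Request:
jog_arm(plan=[[85,[0.02,0,0.1],[0,0,0]],[85,[0.02,0,0.2],[0,0,0]],[85,[0.02,0,0.26],[0,0,0]],[85,[0.02,0,0.26],[0,0,0]],[40,[0.02,0,0.26],[0,0,0]],[20,[0.02,0,0.26],[0,0,0]],[0,[0.02,0,0.26],[0,0,0]],[0,[0.02,0,0.26],[0,0,0]],[0,[0.02,0,0.26],[0,0,0]],[0,[0.02,0,0.26],[0,0,0]]])

```text
clock: 4.32
position: [521.6, -242.1, 85.7]
ee_rot: [-0.169, 0.986, -0.0, 0.0]
contact_force: [-0.1, -3.7, 2.4]
gripper_width: 13.1
grasp_force: 61.2
```

```bash
python3 -c "
from bench import *
print(read_state())"
```

```text
{'clock': 4.325, 'joints': array([-1.52714297e-01,  4.44927175e-01, -3.04057882e-01,  7.47638873e-04,
       -8.20939310e-01, -1.07974539e+00]), 'joint_vel': array([ 0.0009648 , -0.00222644, -0.00082442, -0.00038959,  0.00080866,
        0.00107427]), 'joint_efforts': array([ 1.78705931e+00, -3.75228488e+01,  1.41748166e+01,  2.49345280e+00,
       -9.56597901e-02, -2.46983516e-03]), 'position': array([ 521.62495714, -242.13111391,   85.68828669]), 'ee_rot': array([-1.68613588e-01,  9.85682095e-01, -3.97535556e-04,  3.27013582e-04]), 'contact_force': array([-0.13175272, -3.69686822,  2.35755396]), 'wrist_torque': array([-0.75086707,  0.02146741, -0.01205062]), 'grasp_force': 61.16161108016968, 'gripper_width': 13.05973656121469}
```

Gripped with little side load, so I'll turn clockwise 60° and then 12°. Clockwise from above is + about tool z.

Request:
jog_arm(plan=[[0,[0,0,0],[0,0,0.1]],[0,[0,0,0],[0,0,0.2]],[0,[0,0,0],[0,0,0.3]],[0,[0,0,0],[0,0,0.4]],[0,[0,0,0],[0,0,0.5]],[0,[0,0,0],[0,0,0.6]],[0,[0,0,0],[0,0,0.7]],[0,[0,0,0],[0,0,0.8]],[0,[0,0,0],[0,0,0.9]],[0,[0,0,0],[0,0,1.0]]])

```text
clock: 5.58
position: [522.0, -240.4, 85.7]
ee_rot: [0.348, 0.937, 0.001, 0.0]
contact_force: [1.0, 5.3, 2.3]
gripper_width: 13.3
grasp_force: 61.4
```

Request:
jog_arm(plan=[[0,[0,0,0],[0,0,0.1]],[0,[0,0,0],[0,0,0.2]],[0,[0,0,0],[0,0,0.2]],[0,[0,0,0],[0,0,0.2]],[0,[0,0,0],[0,0,0.2]]])

```text
clock: 6.2
position: [522.3, -240.1, 85.7]
ee_rot: [0.443, 0.897, 0.001, 0.001]
contact_force: [1.0, 4.6, 2.5]
gripper_width: 13.3
grasp_force: 61.4
```

```bash
python3 - <<'E'
from h import *
s,d=wrist("w3");print(s);M=R.from_quat(s["ee_rot"]).as_matrix();print("yaw y",np.degrees(np.arctan2(M[1,1],M[0,1])))
E
```

```text
{'clock': 6.2, 'joints': array([-0.15022356,  0.4445153 , -0.30359364, -0.00238691, -0.82094371,
       -2.33636349]), 'joint_vel': array([-1.84555620e-03,  1.03822553e-04, -3.73082337e-04,  5.76359429e-05,
        2.85147251e-04, -3.41586724e-04]), 'joint_efforts': array([-2.93331698e+00, -3.66522110e+01,  1.38407654e+01,  4.00912687e+00,
       -1.00285287e-01, -4.27164967e-03]), 'position': array([ 522.28967086, -240.149643  ,   85.69281407]), 'ee_rot': array([4.42789679e-01, 8.96624657e-01, 1.09704810e-03, 5.66196171e-04]), 'contact_force': array([1.00614241, 4.58682834, 2.47258749]), 'wrist_torque': array([ 1.39221905, -0.31713262,  0.02463771]), 'grasp_force': 61.37029230594635, 'gripper_width': 13.291603111317455}
yaw y 37.43594083399459
```

View pics/w3.png

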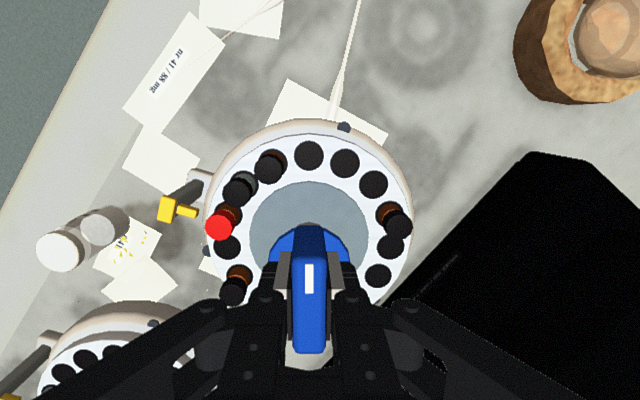

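The red cap at (218,227) is now beside the yellow pointer at (175,209), and the tool turned exactly 72°. I'll release, lift and check.

Request:
jog_arm(plan=[[20,[0,0,0],[0,0,0]],[40,[0,0,0],[0,0,0]],[60,[0,0,0],[0,0,0]],[60,[0,0,0],[0,0,0]],[60,[0,0,-0.1],[0,0,0]],[60,[0,0,-0.3],[0,0,0]],[60,[0,0,-0.6],[0,0,0]],[60,[0,0,-1.0],[0,0,0]],[60,[0,0,-1.0],[0,0,0]],[60,[0,0,-1.0],[0,0,0]]])

```text
clock: 7.5
position: [521.0, -241.5, 185.5]
ee_rot: [0.443, 0.896, 0.0, 0.0]
contact_force: [-1.5, -0.1, -0.8]
gripper_width: 60.1
grasp_force: 0.0
```

```bash
python3 - <<'E'
from h import *
from bench import get_image
s,d=wrist("w4");print(s["clock"],s["position"],s["contact_force"])
def cloud(d):
    E=d["extrinsics"];K=d["intrinsics"];vv,uu=np.mgrid[0:400,0:640];Z=d["range_z"]
    return np.stack([(uu-K[0,2])/K[0,0]*Z,(vv-K[1,2])/K[1,1]*Z,Z],-1)@E[:3,:3].T+E[:3,3]
C=cloud(d)
m=mask(d,(100,120,60),(125,255,255),(0,0,640,400))>0
r=cv2.minAreaRect(C[m&(C[...,2]>114)&(C[...,2]<125)][:,:2].astype(np.float32));print("blue",r)
near=lambda lo,hi:(mask(d,lo,hi,(0,0,640,400))>0)&(np.hypot(C[...,0]-522,C[...,1]+242)<100)&(C[...,2]>55)
for n,lo,hi in(("red",(0,150,100),(8,255,255)),("yel",(20,130,120),(35,255,255))):
    p=C[near(lo,hi)];c=p.mean(0)-[*r[0],0];print(n,len(p),c,np.degrees(np.arctan2(c[1],c[0])))
t=get_image("top");C=cloud(t)[190:245,335:390].reshape(-1,3);q=C[(C[:,2]>108)&(C[:,2]<130)]
w,V=np.linalg.eigh(np.cov(q[:,:2].T));print("black",len(q),q.mean(0),np.degrees(np.arctan2(V[1,1],V[0,1])))
E
```

```text
7.5 [ 521.04266463 -241.49884664  185.54051672] [-1.53523076 -0.08178064 -0.78100554]
blue ((522.1903076171875, -241.64686584472656), (13.82948112487793, 43.208290100097656), 38.03018569946289)
red 233 [-46.53281189 -16.04533284  67.73477623] -160.97490496764632
yel 250 [-70.40594763 -24.188009    66.06028043] -161.03980775150868
black 124 [ 499.64401106 -427.70359028  116.01286032] -162.73116780383472
```

View pics/w4.png

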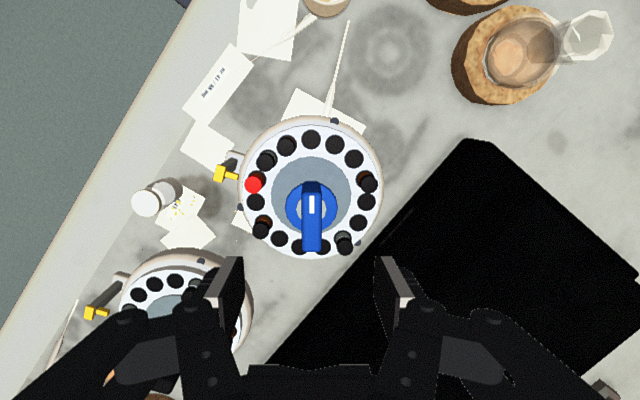

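The red cap at (255,184) is at -161.0°, in line with the pointer at (226,174), also at -161.0°. The black bar is unchanged, the gripper is clear and contact forces are near zero. Handing in.

```bash
python3 -c "
from bench import *
print(job_done())"
```

```text
the job is handed in; nothing more can be done
None
```

The blue carousel was turned three clicks (72°) clockwise and released with its red-capped vial lined up with the yellow pointer; the black carousel did not move, and the job was handed in at about 7.5 s.

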